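Put the reagent bottles back in their own spill saucers

TASK

The three bottles standing in the round steel saucers have been put back in each other's places. Put each one upright in the middle of the saucer of its own size: the largest bottle in the largest saucer, the middle-sized one in the middle-sized saucer, the smallest in the smallest. The empty white tile is free for parking a bottle on the way. Set each bottle down gently rather than dropping it, knock nothing over, and leave the flask and the tip box where they are.

Things in the scene. Friction and masses are not known exactly. Their poses are not given: they have to be found in the camera images.
- bottle_large: the largest screw-cap bottle (white body, red cap), loose, upright, closed, at the start standing in a steel saucer of the wrong size; 136 mm high, body a round cylinder 62 mm across with straight sides from about 8 to 95 mm above its foot, a shoulder above that, fixed ribbed cap 52 mm across over the top 20 mm; may be gripped round the upper body or the cap. Mass 0.22 kg, give or take 40 percent. Origin: centre of its underside; z up along the bottle
- bottle_medium: the middle-sized screw-cap bottle (white body, blue cap), loose, upright, closed, at the start standing in a steel saucer of the wrong size; 106 mm high, body a round cylinder 50 mm across with straight sides from about 8 to 74 mm above its foot, a shoulder above that, fixed ribbed cap 40 mm across over the top 16 mm; may be gripped round the upper body or the cap. Mass 0.15 kg, give or take 40 percent. Origin: centre of its underside; z up along the bottle
- bottle_small: the smallest screw-cap bottle (white body, white cap), loose, upright, closed, at the start standing in a steel saucer of the wrong size; 93 mm high, body a round cylinder 44 mm across with straight sides from about 8 to 64 mm above its foot, a shoulder above that, fixed ribbed cap 36 mm across over the top 14 mm; may be gripped round the upper body or the cap. Mass 0.1 kg, give or take 40 percent. Origin: centre of its underside; z up along the bottle
- saucer_large: the largest of three round stainless-steel spill saucers, 138 mm outer diameter, fixed to the bench; flat floor 130 mm across, 3 mm above the bench, low rim 9 mm high and 3 mm thick. Origin: centre of its underside on the bench, z up, so a bottle standing in it has its origin 3 mm above this one
- saucer_medium: the middle-sized of three round stainless-steel spill saucers, 114 mm outer diameter, fixed to the bench; flat floor 106 mm across, 3 mm above the bench, low rim 9 mm high and 3 mm thick. Origin: centre of its underside on the bench, z up, so a bottle standing in it has its origin 3 mm above this one
- saucer_small: the smallest of three round stainless-steel spill saucers, 90 mm outer diameter, fixed to the bench; flat floor 82 mm across, 3 mm above the bench, low rim 9 mm high and 3 mm thick. Origin: centre of its underside on the bench, z up, so a bottle standing in it has its origin 3 mm above this one
- tile: plain white square ceramic tile, 120 x 120 x 6 mm, lying fixed and empty on the bench: the free spot where a bottle may be parked meanwhile. Origin: centre of its underside on the bench, z up, top 6 mm above; x and y along its edges
- flask: glass volumetric flask standing loose on the bench among the saucers, not to be disturbed; 60 mm wide bulb below, narrow neck, 170 mm high, light and easily knocked over. Origin: centre of its underside, z up
- tip_box: closed pipette-tip box (dark base, clear lid) standing loose on the bench among the saucers, not to be disturbed; 90 (x) x 124 (y) x 68 (z) mm. Origin: centre of its underside, z up
Mind the look-alikes: they are no part of the job. Leave any black or orange look-alike of the bottle_small alone.

How it is judged:
By the outcome, as a careful person would: the job done as asked, in the order asked, and still so for the second after the job is handed in, with the robot touching nothing.
It also fails if it takes over 88 s, if anything falls off the work surface, if the arm or the gripper's body presses on something with over 40 N, if the wrist force passes 120 N, or if a joint passes its speed limit or range.

ROBOT

A 7-joint arm with a two-finger parallel gripper is mounted at the origin on a cart in front of the work surface, level with it; the furniture and walls round the work are solid. World frame = base frame: x ahead of the robot, y to its left, z up, the work surface at z = 0. Lengths are in m, angles in rad, forces in N, time in s.
With the tool pointing down it reaches from about 0.35 to 0.775 m from the base axis. Payload 3.1 kg.
Tool frame: the origin (TCP) lies midway between the tips of the shut fingers; the grasp point (between the pads) lies 19 mm behind it; z points along the fingers, y is the direction in which the jaws open and shut (so a half turn about z gives the same grasp; the last joint's range is limited). The gripper opens to 85 mm and grips with 20 to 120 N. Pads are 22 mm wide; open, the fingers measure 114 mm over their backs; the gripper's body (76 mm by 85 mm) begins 54 mm behind the grasp point. The pads swing forward as they close: fully open they stand 13 mm farther back than shut.
Start: joints at [-1.202, 0.311, 0.014, 1.512, -0.004, 1.319, -0.027], TCP at [0.22, 0.504, 0.231] pointing down, gripper open.
Joint ranges: [-2.7, 2.7], [-0.3, 1.91], [-1.27, 1.3], [0.12, 2.57], [-1.44, 4.58], [0.2, 2.03], [-3.05, 3.05]. Speed limits (rad/s): [2.79, 2.79, 3.14, 3.14, 3.14, 3.14, 3.14].

INTERFACE

Orientations are given as a unit quaternion [w, x, y, z].
In Python, from cell import read_state, cams, workorder gives the robot as it stands.
- The arm moves only by the tool jog_arm, never from a script. Its argument "commands" is a list of rows, each a list of 6 numbers: the shift along the tool's x, y, z in m, then the turn, a rotation vector about the tool's x, y, z in rad. In form: [[tx, ty, tz, wx, wy, wz], ...]. A call has 1 to 12 rows; each row shifts and turns the commanded pose from where the row before left it, along the tool's axes as they then stand; what a row does not reach is not made up. A row lasts 1/8 s, in which the tool goes at most 62.5 mm and 10.7 degrees, less where a joint would pass 70% of its speed; a pose out of reach is approached as far as the arm can. A call with a gripper value outside its range is refused whole. "claw" is the opening, from 0 (shut) to 1 (fully open), set as the call begins (left out, the last holds). The fingers move at their own pace and stop on an object; the grip force is fixed at half the most. Time passes only in rows, so rows that do not move let the fingers close. It gives the time, the measured TCP pose, the force and the opening at its end, in the units of the state.
- read_state(): the state, without advancing time (a new reading comes with each control period).
- cams.grab_frame(name): name is "scene" or "top"; returns a dict with "image" (400x640x3 uint8, red, green, blue), "range_z" (400x640 float32, m along the optical axis (not along the pixel's ray), 0 where there is no reading), "K" (3x3 intrinsics, pixels), "k1" (the pictures are not rectified: a ray, as slopes to the right and down, at radius r is drawn at 1 + k1 r^2 times it, then the intrinsics apply), "rvec" (rotation vector, rad) and "tvec" (3), from world to camera coordinates, as OpenCV has them. Camera axes: x right, y down, z forward; pixel columns grow to the right and rows downward; lengths in m; the calibration is good to about 2 mm. A picture is of the moment at which its call begins.
- workorder.finish_job(): hands the job in, once; it reports no verdict.
The state is a dict: "time": time; "qpos": joint angles; "qd": joint speeds; "tau": joint torques, N m; "tcp_pos": TCP position; "orientation": TCP orientation; "force": force on the tool from outside, world axes, zero at the start; "ft_torque": the same for the moment, N m; "opening": finger opening in m.
Only numpy, scipy, OpenCV 4.12 (cv2) and the standard library are available. Lean on these libraries where they do the work, as an engineer would, in place of code of your own. Each camera call takes 0.05 s, during which the arm holds its last target. There are 200 camera calls.

## Working session

There is one attempt and no reset: what is moved stays moved. The work goes in short steps, Python scripts to look and compute and a tool call to move; the robot and the scene stay as the last step left them, time stands still between calls to the robot, and variables do not carry over. Pictures are saved under pics/ and viewed, about 12 in all and at most 16, crops included, and the job is handed in when it is done.

Besides the shell and the picture viewer there is one more tool, called after ">>>" in YAML: its name, and indented under it one key for each argument. jog_arm: Moves the arm, as the interface text tells. Its arguments: {"type":"object","properties":{"commands":{"type":"array","items":{"type":"array","items":{"type":"number"}}},"claw":{"type":"number"}},"required":["commands"]}

```bash
mkdir -p pics
cat > h.py <<'E'
import numpy as np, cv2
from cell import read_state, cams, workorder
def grab(n): return cams.grab_frame(n)
def cloud(f):
    # world xyz per pixel
    K=f["K"];k1=f["k1"];z=f["range_z"]
    h,w=z.shape;u,v=np.meshgrid(np.arange(w),np.arange(h))
    p=np.stack([u,v],-1).reshape(-1,1,2).astype(float)
    n=cv2.undistortPoints(p,np.array(K,float),np.array([k1,0,0,0],float)).reshape(h,w,2)
    c=np.dstack([n*z[...,None],z])
    R=cv2.Rodrigues(np.array(f["rvec"],float))[0]
    return (c-np.array(f["tvec"],float).ravel())@R
def save(f,name,crop=None,s=1):
    im=f["image"][...,::-1]
    if crop: a,b,c,d=crop; im=im[b:d,a:c]
    cv2.imwrite(f"pics/{name}.png",cv2.resize(im,None,fx=s,fy=s,interpolation=cv2.INTER_CUBIC))
E
python3 - <<'E'
from h import *
for n in("top","scene"):
    f=grab(n);save(f,n+"0",None,1.25);np.save(n+"0.npy",cloud(f));print(n,f["k1"],f["tvec"],(f["range_z"]>0).mean())
print(read_state())
E
```

```text
top -0.08208387043208715 [0.05234144 0.49293072 1.33462831] 0.9960546875
scene -0.0355876129281261 [-0.41813339  0.19878137  1.09152697] 0.99375390625
{'time': 0.1, 'qpos': array([-1.20170862,  0.31161804,  0.01399026,  1.51288112, -0.00438771,
        1.31922994, -0.0271943 ]), 'qd': array([ 0.00051055, -0.00191416, -0.00133657, -0.00685023,  0.00032556,
        0.00111301, -0.00078726]), 'tau': array([ 9.08054626e-04, -3.80859268e+01,  1.46967913e-01, -2.31243414e+01,
        1.23811851e-02,  7.99609552e-03,  2.13708108e-05]), 'tcp_pos': array([0.21936045, 0.50364622, 0.2303512 ]), 'orientation': array([-1.65901302e-04,  2.03909583e-01,  9.78989159e-01, -1.03980606e-03]), 'force': array([ 0.59987216, -0.3852778 ,  0.01990455]), 'ft_torque': array([ 0.00799509, -0.00751875,  0.09291408]), 'opening': 0.08530749050195743}
```

View pics/top0.png

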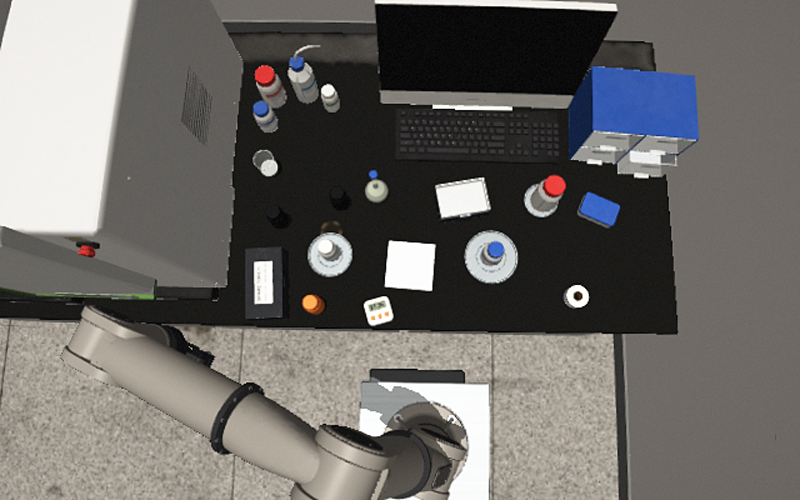

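View pics/scene0.png

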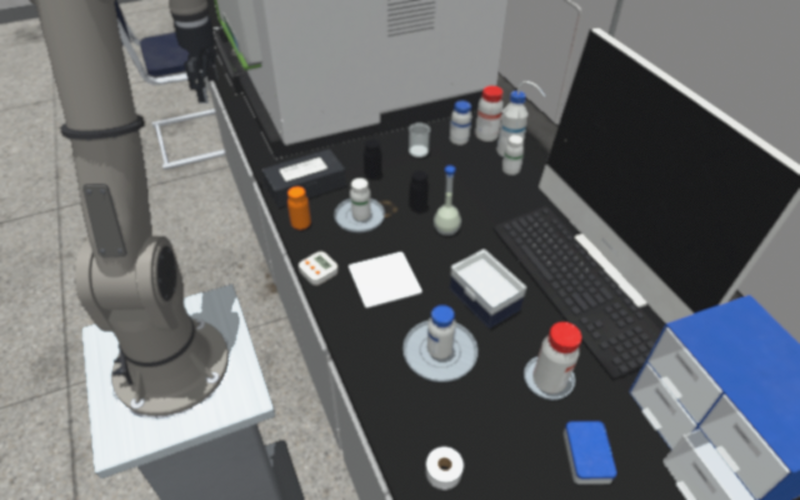

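The top view shows these candidates (display pixels).
- **White-cap small bottle:** (328,248), standing in the medium saucer. Its look-alikes are the black bottles (277,215) and (338,197), the orange one (313,303), and the white one at the back (330,97).
- **Blue-cap medium bottle:** (493,252), in the large saucer. Look-alikes are the back bottles (263,112) and (297,75).
- **Red-cap large bottle:** (551,190), in the small saucer. Its look-alike is the back one (267,80).

The tile is at (410,265), the flask at (375,188) and the tip box at (462,198). I choose the three bottles standing in saucers.

```bash
cat > m.py <<'E'
from h import *
from scipy.optimize import least_squares
def circ(P,r):
    g=lambda c:np.hypot(P[:,0]-c[0],P[:,1]-c[1])-r
    s=least_squares(g,P[:,:2].mean(0),loss='soft_l1',f_scale=.002);return s.x.round(4),np.sqrt((s.fun**2).mean()).round(4)
def saucer(f,W,guess,R):
    im=f["image"].astype(float).mean(-1)
    # edge points: bright->dark along rays from guess, via projecting plane z=.009 rim top
    pts=[]
    for a in np.arange(0,2*np.pi,.03):
        d=np.arange(R-.02,R+.02,.0005)
        w=np.c_[guess[0]+d*np.cos(a),guess[1]+d*np.sin(a),np.full(len(d),.009)]
        p=cv2.projectPoints(w,np.array(f["rvec"],float),np.array(f["tvec"],float),np.array(f["K"],float),np.array([f["k1"],0,0,0]))[0][:,0].astype(np.float32)
        v=cv2.remap(im.astype(np.float32),p[:,0],p[:,1],cv2.INTER_LINEAR).ravel()
        g=np.convolve(v,np.r_[np.ones(6),-np.ones(6)],'same'); i=g[6:-6].argmin()+6
        if -g[i]>150: pts.append(w[i])
    return circ(np.array(pts),R),len(pts)
def top_of(W,guess,h,r,rad=.05,tol=.006):
    m=(np.hypot(W[...,0]-guess[0],W[...,1]-guess[1])<rad)&(abs(W[...,2]-h)<tol)
    P=W[m];
    if len(P)<5: return None
    return len(P),((P.max(0)+P.min(0))/2).round(4),np.median(P,0).round(4),(P.max(0)-P.min(0)).round(3)
E
python3 - <<'E'
from m import *
W=np.load("top0.npy");S=np.load("scene0.npy");f=grab("top");g=grab("scene")
for n,(u,v) in dict(sm_cap=(328,246),md_cap=(495,250),lg_cap=(553,185),tile=(410,265),tip=(462,198),flaskbulb=(376,192),flasktop=(373,174),flask_s=(330,270),blk1=(277,213),blk2=(338,195),orange=(313,301),timer=(378,310),tape=(576,294),blue=(598,208),black_box=(265,282),monit=(480,95)).items():
    print(n,W[int(v/1.25),int(u/1.25)].round(4))
c={n:W[int(v/1.25),int(u/1.25)] for n,(u,v) in dict(s=(328,246),m=(495,250),l=(553,185)).items()}
for n,h,r,R in(("s",.096,.018,.057),("m",.109,.02,.069),("l",.139,.026,.045)):
    print(n,"top",top_of(W,c[n],h,r),"scene",top_of(S,c[n],h,r))
    for q in(f,g):
        x=c[n][:2]
        for _ in range(2): o=saucer(q,None,x,R);x=o[0][0]
        print("  saucer",o)
for q,P in((f,W),(g,S)):
    x=W[212,328]; m=(np.hypot(P[...,0]-x[0],P[...,1]-x[1])<.1)&(abs(P[...,2]-.006)<.012)&(q["image"].min(-1)>150)
    print("tile",m.sum(),cv2.minAreaRect(P[m][:,:2].astype(np.float32)))
    x=W[158,369]; m=(np.hypot(P[...,0]-x[0],P[...,1]-x[1])<.12)&(P[...,2]>.055)&(P[...,2]<.08)
    print("tip",m.sum(),cv2.minAreaRect(P[m][:,:2].astype(np.float32)))
    x=W[153,301]; m=(np.hypot(P[...,0]-x[0],P[...,1]-x[1])<.07)&(P[...,2]>.02)&(P[...,2]<.2)
    print("flask",P[m].min(0),P[m].max(0))
save(f,"c1",(220,120,500,280),2.8)
E
```

```text
sm_cap [0.4741 0.2436 0.0993]
md_cap [ 0.4679 -0.1588  0.1126]
lg_cap [ 0.6247 -0.2955  0.141 ]
tile [0.4447 0.0424 0.0091]
tip [ 0.6102 -0.0829  0.0667]
flaskbulb [0.6228 0.1351 0.0635]
flasktop [0.633  0.1364 0.169 ]
flask_s [0.4285 0.2478 0.001 ]
blk1 [0.5544 0.3753 0.0926]
blk2 [0.6014 0.2257 0.0952]
orange [0.341  0.2739 0.0927]
timer [0.3269 0.1215 0.0221]
tape [ 0.3797 -0.3825  0.0032]
blue [ 0.6026 -0.4426  0.0318]
black_box [0.3886 0.4012 0.0522]
monit [ 0.876  -0.1285  0.1013]
s top (100, array([0.473 , 0.2503, 0.096 ]), array([0.4722, 0.2498, 0.0973]), array([0.035, 0.031, 0.012])) scene (101, array([0.4716, 0.2492, 0.0963]), array([0.4708, 0.2449, 0.0979]), array([0.033, 0.042, 0.011]))
  saucer ((array([0.4696, 0.2502]), np.float64(0.0013)), 210)
  saucer ((array([0.4678, 0.249 ]), np.float64(0.0021)), 161)
m top (132, array([ 0.4718, -0.1597,  0.1089]), array([ 0.4714, -0.1597,  0.1097]), array([0.038, 0.037, 0.012])) scene (227, array([ 0.4708, -0.1614,  0.1088]), array([ 0.4702, -0.1647,  0.1108]), array([0.039, 0.042, 0.011]))
  saucer ((array([ 0.4724, -0.165 ]), np
[... 359 characters left out ...]
at64(0.0064)), 199)
  saucer ((array([ 0.6246, -0.2991]), np.float64(0.0047)), 172)
tile 1413 ((0.4456804692745209, 0.04354197531938553), (0.12129540741443634, 0.12259417772293091), 86.5374755859375)
tip 1068 ((0.612532377243042, -0.08414566516876221), (0.08691516518592834, 0.1260513812303543), 10.585463523864746)
flask [0.60703011 0.10767624 0.02200577] [0.66587665 0.16330467 0.17676226]
tile 1682 ((0.4458940029144287, 0.04653933644294739), (0.13057471811771393, 0.1251048892736435), 85.86585235595703)
tip 1524 ((0.6099181175231934, -0.0864282101392746), (0.08977155387401581, 0.12811726331710815), 11.751517295837402)
flask [0.60544513 0.10185635 0.02011982] [0.66350886 0.1489388  0.17620434]
```

View pics/c1.png

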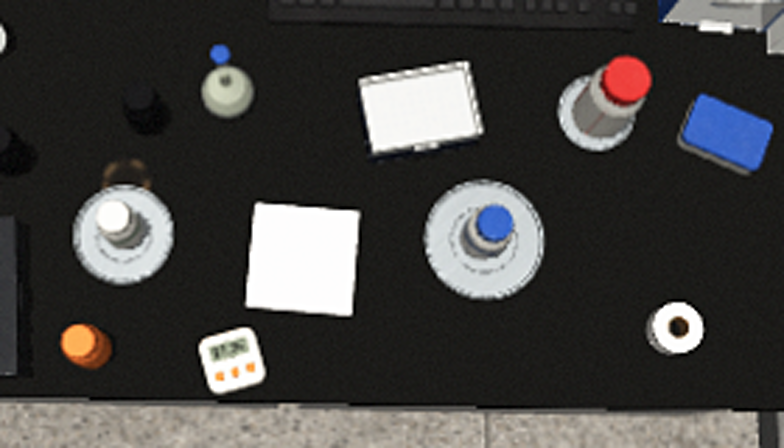

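The crop confirms the choice: white cap at (115,215), blue at (494,223) and red at (627,80), each standing in a saucer of the wrong size. My plan is medium to tile, large to large saucer, small to small saucer, then medium to medium saucer. I'll turn the tool first so that tool x = +Y, tool y = +X and tool z = -Z.

>>> jog_arm:
  commands:
    - [-0.02, -0.046, 0, 0, 0, 0]
    - [-0.02, -0.046, 0, 0, 0, 0]
    - [-0.02, -0.046, 0, 0, 0, 0]
    - [0, 0, 0, 0, 0, 0.166]
    - [0, 0, 0, 0, 0, 0.166]
    - [0, 0, 0, 0, 0, 0.166]
    - [0, 0, 0, 0, 0, 0.166]
    - [0, 0, 0, 0, 0, 0.166]
    - [0, 0, 0, 0, 0, 0.166]
    - [0, 0, 0, 0, 0, 0.164]
    - [-0.05, 0.025, 0, 0, 0, 0]
    - [-0.05, 0.025, 0, 0, 0, 0]
  claw: 1

```text
time: 1.7
tcp_pos: [0.27, 0.2527, 0.2312]
orientation: [0.0, 0.706, 0.708, 0.0]
force: [1.1, -0.7, 0.2]
opening: 0.0853
```

>>> jog_arm:
  commands:
    - [-0.0515, 0.025, 0, 0, 0, 0]
    - [-0.0515, 0.025, 0, 0, 0, 0]
    - [-0.0515, 0.025, 0, 0, 0, 0]
    - [-0.0515, 0.025, 0, 0, 0, 0]
    - [-0.0515, 0.025, 0, 0, 0, 0]
    - [-0.0515, 0.025, 0, 0, 0, 0]
    - [-0.0515, 0.025, 0, 0, 0, 0]
    - [-0.0515, 0.025, 0, 0, 0, 0]
    - [0, 0, 0.04, 0, 0, 0]
    - [0, 0, 0.04, 0, 0, 0]
    - [0, 0, 0, 0, 0, 0]

```text
time: 3.08
tcp_pos: [0.4668, -0.1571, 0.1486]
orientation: [-0.003, 0.707, 0.707, -0.002]
force: [0.3, 0.2, 1.2]
opening: 0.0857
```

>>> jog_arm:
  commands:
    - [-0.003, 0.004, 0, 0, 0, 0]
    - [0, 0, 0.025, 0, 0, 0]
    - [0, 0, 0.03, 0, 0, 0]
    - [0, 0, 0.03, 0, 0, 0]
    - [0, 0, 0.02, 0, 0, 0]
    - [0, 0, 0, 0, 0, 0]
    - [0, 0, 0, 0, 0, 0]

```text
time: 3.95
tcp_pos: [0.4755, -0.1618, 0.0482]
orientation: [0.002, 0.707, 0.707, 0.001]
force: [-0.1, 0.2, 0.0]
opening: 0.0853
```

Run:
```python
from h import *
f=grab("scene");save(f,"g1",(260,180,500,340),3);s=read_state();print(s["tcp_pos"],s["orientation"],s["force"])
```

```text
[ 0.47538212 -0.16180178  0.04815297] [0.00166557 0.70693468 0.70727612 0.00103683] [-0.19422787 -0.73914793  0.25507538]
```

View pics/g1.png

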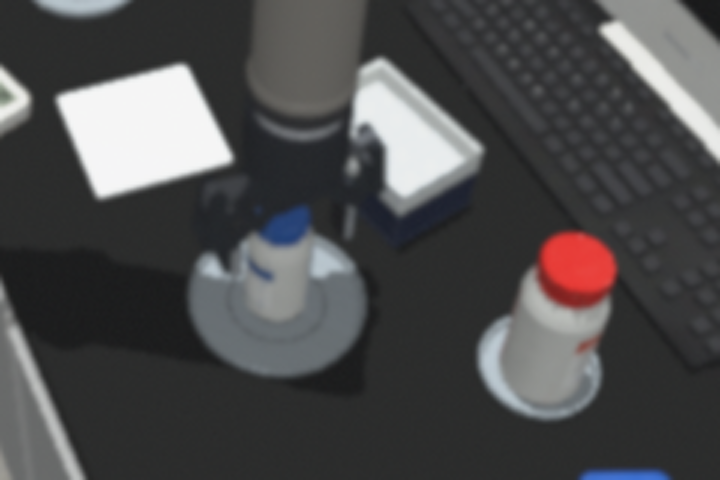

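The crop shows the jaws astride the blue-cap bottle at (285,250), clear of the tip box at (410,180). Next I correct the small offset and close.

>>> jog_arm:
  commands:
    - [0.001, -0.004, 0.006, 0, 0, 0]
    - [0, 0, 0, 0, 0, 0]
    - [0, 0, 0, 0, 0, 0]

```text
time: 4.38
tcp_pos: [0.4696, -0.1601, 0.0404]
orientation: [0.0, 0.707, 0.707, 0.0]
force: [0.8, -0.5, -0.3]
opening: 0.0855
```

>>> jog_arm:
  commands:
    - [0, 0, 0, 0, 0, 0]
    - [0, 0, 0, 0, 0, 0]
    - [0, 0, 0, 0, 0, 0]
    - [0, 0, 0, 0, 0, 0]
    - [0, 0, 0, 0, 0, 0]
    - [0, 0, 0, 0, 0, 0]
  claw: 0

```text
time: 5.12
tcp_pos: [0.4701, -0.1604, 0.0407]
orientation: [0.0, 0.707, 0.707, 0.0]
force: [-0.7, 0.8, 5.6]
opening: 0.0485
```

>>> jog_arm:
  commands:
    - [0, 0, -0.01, 0, 0, 0]
    - [0, 0, -0.02, 0, 0, 0]
    - [0, 0, -0.02, 0, 0, 0]
    - [0.02, -0.002, 0, 0, 0, 0]
    - [0.035, -0.004, 0, 0, 0, 0]
    - [0.045, -0.006, 0, 0, 0, 0]
    - [0.045, -0.006, 0, 0, 0, 0]
    - [0.035, -0.004, 0, 0, 0, 0]
    - [0.02, -0.002, 0, 0, 0, 0]
    - [0.005, 0, 0, 0, 0, 0]
    - [0, 0, 0.01, 0, 0, 0]
    - [0, 0, 0, 0, 0, 0]

```text
time: 6.62
tcp_pos: [0.4445, 0.0432, 0.0793]
orientation: [-0.0, 0.708, 0.706, -0.001]
force: [0.7, -0.2, -1.0]
opening: 0.0483
```

>>> jog_arm:
  commands:
    - [0, 0, 0.015, 0, 0, 0]
    - [0, 0, 0.012, 0, 0, 0]
    - [0, 0, 0.006, 0, 0, 0]
    - [0, 0, 0.002, 0, 0, 0]
    - [0, 0, 0, 0, 0, 0]
    - [0, 0, 0, 0, 0, 0]

```text
time: 7.38
tcp_pos: [0.4459, 0.0449, 0.0456]
orientation: [0.0, 0.707, 0.707, 0.0]
force: [1.4, -0.1, -1.7]
opening: 0.0483
```

>>> jog_arm:
  commands:
    - [0, 0, 0.001, 0, 0, 0]
    - [0, 0, 0, 0, 0, 0]
    - [0, 0, 0, 0, 0, 0]

```text
time: 7.75
tcp_pos: [0.4456, 0.0448, 0.0443]
orientation: [0.0, 0.707, 0.707, 0.0]
force: [0.1, 0.1, -1.7]
opening: 0.0484
```

>>> jog_arm:
  commands:
    - [0, 0, 0.001, 0, 0, 0]
    - [0, 0, 0, 0, 0, 0]
    - [0, 0, 0, 0, 0, 0]

```text
time: 8.12
tcp_pos: [0.4457, 0.0448, 0.0437]
orientation: [-0.0, 0.707, 0.707, 0.0]
force: [-1.9, -0.2, 5.9]
opening: 0.0481
```

>>> jog_arm:
  commands:
    - [0, 0, 0.0007, 0, 0, 0]
    - [0, 0, 0, 0, 0, 0]
    - [0, 0, 0, 0, 0, 0]

```text
time: 8.5
tcp_pos: [0.4457, 0.0448, 0.0437]
orientation: [-0.0, 0.707, 0.707, 0.0]
force: [-3.7, 0.2, 11.6]
opening: 0.0483
```

>>> jog_arm:
  commands:
    - [0, 0, -0.0005, 0, 0, 0]
    - [0, 0, 0, 0, 0, 0]
    - [0, 0, 0, 0, 0, 0]
    - [0, 0, 0, 0, 0, 0]
    - [0, 0, -0.01, 0, 0, 0]
    - [0, 0, -0.03, 0, 0, 0]
    - [0, 0, -0.05, 0, 0, 0]
    - [0, 0, -0.05, 0, 0, 0]
    - [-0.055, 0.0285, 0, 0, 0, 0]
    - [-0.055, 0.0285, 0, 0, 0, 0]
    - [-0.055, 0.0285, 0, 0, 0, 0]
  claw: 1

```text
time: 9.88
tcp_pos: [0.5323, -0.121, 0.1841]
orientation: [0.0, 0.706, 0.708, 0.001]
force: [1.6, 0.4, 0.3]
opening: 0.0853
```

>>> jog_arm:
  commands:
    - [-0.055, 0.0285, 0, 0, 0, 0]
    - [-0.055, 0.0285, 0, 0, 0, 0]
    - [-0.045, 0.0235, 0, 0, 0, 0]
    - [-0.025, 0.013, 0, 0, 0, 0]
    - [0, 0, 0, 0, 0, 0]
    - [0, 0, 0, 0, 0, 0]

```text
time: 10.62
tcp_pos: [0.6246, -0.299, 0.1833]
orientation: [-0.0, 0.707, 0.707, 0.0]
force: [0.3, 0.1, -0.8]
opening: 0.0853
```

Run:
```python
from m import *
f=grab("top");save(f,"t2",(220,120,500,280),2.8);W=cloud(f)
print(top_of(W,(.4457,.0448),.112,.02),read_state()["tcp_pos"])
x=np.array([.4715,-.165])
from h import *
print(saucer(f,None,x,.069))
# inner ring/floor of now-empty large saucer by rim inner edge
m=(np.hypot(W[...,0]-x[0],W[...,1]-x[1])<.085)&(abs(W[...,2])<.02)&(f["image"].min(-1)>110)
P=W[m];print(m.sum(),cv2.minEnclosingCircle(P[:,:2].astype(np.float32)),P.mean(0))
```

```text
(134, array([0.4473, 0.0455, 0.1123]), array([0.4474, 0.0443, 0.1131]), array([0.039, 0.039, 0.011])) [ 0.62484284 -0.2983288   0.18347229]
((array([ 0.4787, -0.1671]), np.float64(0.0086)), 92)
8 ((0.42997249960899353, -0.2072986364364624), 0.01589876040816307) [ 0.4281175  -0.20659806  0.00374955]
```

View pics/t2.png

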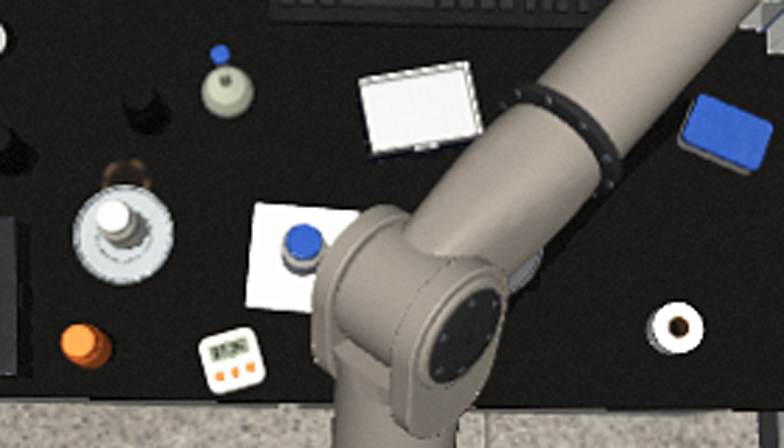

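The medium bottle stands on the tile at (303,243). The top camera reads about 1.5 mm high in x against the robot. Now the large one, gripped by the cap.

>>> jog_arm:
  commands:
    - [-0.002, 0, 0.02, 0, 0, 0]
    - [0, 0, 0.025, 0, 0, 0]
    - [0, 0, 0.02, 0, 0, 0]
    - [0, 0, 0.013, 0, 0, 0]
    - [0, 0, 0, 0, 0, 0]
    - [0, 0, 0, 0, 0, 0]

```text
time: 11.42
tcp_pos: [0.625, -0.3026, 0.1061]
orientation: [0.001, 0.707, 0.707, 0.0]
force: [-0.3, 0.8, 0.2]
opening: 0.0855
```

>>> jog_arm:
  commands:
    - [0, 0, 0, 0, 0, 0]
    - [0, 0, 0, 0, 0, 0]
    - [0, 0, 0, 0, 0, 0]
    - [0, 0, 0, 0, 0, 0]
    - [0, 0, 0, 0, 0, 0]
    - [0, 0, 0, 0, 0, 0]
  claw: 0

```text
time: 12.18
tcp_pos: [0.6252, -0.303, 0.1067]
orientation: [0.001, 0.707, 0.707, 0.0]
force: [-0.5, -0.6, 6.0]
opening: 0.05
```

Run:
```python
from h import *
f=grab("scene");save(f,"g3",(300,160,560,340),2.8);s=read_state();print(s["tcp_pos"],s["force"],s["ft_torque"])
```

```text
[ 0.62515397 -0.3030642   0.10675998] [-0.79289594  0.681969    5.50631778] [ 0.00147298  0.1904348  -0.0227049 ]
```

View pics/g3.png

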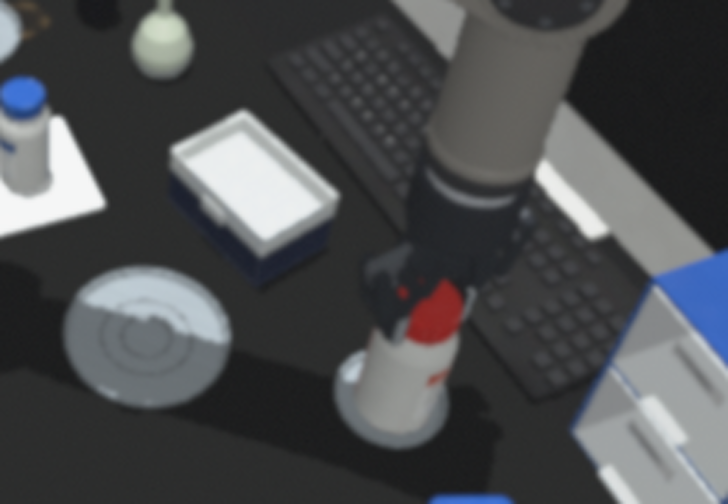

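Crop: the cap is held at (435,310), and the bottle is upright. The empty large saucer's centre rings are at (148,337). I'll lift and carry it.

>>> jog_arm:
  commands:
    - [0, 0, -0.008, 0, 0, 0]
    - [0, 0, -0.02, 0, 0, 0]
    - [0, 0, -0.02, 0, 0, 0]
    - [0.012, -0.014, 0, 0, 0, 0]
    - [0.022, -0.025, 0, 0, 0, 0]
    - [0.028, -0.032, 0, 0, 0, 0]
    - [0.028, -0.032, 0, 0, 0, 0]
    - [0.022, -0.025, 0, 0, 0, 0]
    - [0.015, -0.017, 0, 0, 0, 0]
    - [0.008, -0.009, 0, 0, 0, 0]
    - [0, 0, 0, 0, 0, 0]
    - [0, 0, 0, 0, 0, 0]

```text
time: 13.72
tcp_pos: [0.4715, -0.1681, 0.1536]
orientation: [0.001, 0.707, 0.707, 0.0]
force: [-0.5, 0.0, -1.4]
opening: 0.0499
```

```bash
cat >> m.py <<'E'
def px(f,u,v,z):
    n=cv2.undistortPoints(np.array([[[u,v]]],float),np.array(f["K"],float),np.array([f["k1"],0,0,0],float)).ravel()
    R=cv2.Rodrigues(np.array(f["rvec"],float))[0];C=-R.T@np.array(f["tvec"],float).ravel();d=R.T@np.r_[n,1]
    return (C+d*(z-C[2])/d[2]).round(4)
E
python3 - <<'E'
from m import *
g=grab("scene");f=grab("top");W=cloud(f);S=cloud(g)
print("large ring",px(g,300+148/2.8,160+337/2.8,.003))
for q,n in((f,"top"),(g,"scene")):
    print(n,"small saucer",saucer(q,None,(.6245,-.299),.045))
print(read_state()["tcp_pos"],read_state()["force"])
save(f,"t4",(380,120,480,190),6)
E
```

```text
large ring [ 0.4729 -0.1662  0.003 ]
top small saucer ((array([ 0.6316, -0.3049]), np.float64(0.0056)), 56)
scene small saucer ((array([ 0.6255, -0.2979]), np.float64(0.0016)), 210)
[ 0.47121186 -0.16815984  0.15331748] [ 0.67024914 -0.2892706  -2.57778964]
```

View pics/t4.png

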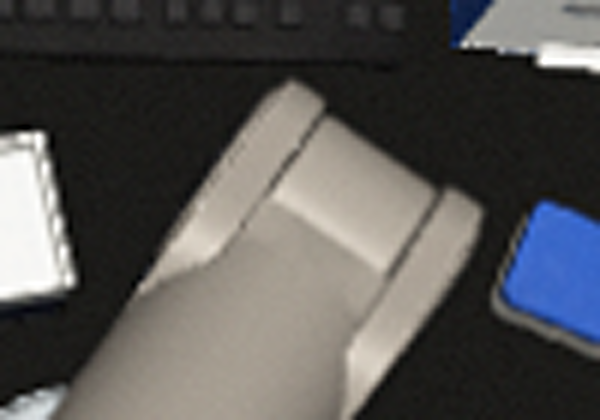

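The arm covers the small saucer in the top view, but the scene fit puts it cleanly at (0.6255, -0.298). Lowering the large bottle.

>>> jog_arm:
  commands:
    - [0.001, 0, 0.012, 0, 0, 0]
    - [0, 0, 0.015, 0, 0, 0]
    - [0, 0, 0.01, 0, 0, 0]
    - [0, 0, 0.006, 0, 0, 0]
    - [0, 0, 0.002, 0, 0, 0]
    - [0, 0, 0, 0, 0, 0]
    - [0, 0, 0, 0, 0, 0]

```text
time: 14.7
tcp_pos: [0.4709, -0.1664, 0.1085]
orientation: [0.0, 0.707, 0.707, 0.0]
force: [0.0, 0.2, -2.2]
opening: 0.0496
```

>>> jog_arm:
  commands:
    - [0, 0, 0.001, 0, 0, 0]
    - [0, 0, 0, 0, 0, 0]
    - [0, 0, 0, 0, 0, 0]

```text
time: 15.08
tcp_pos: [0.4706, -0.1662, 0.1072]
orientation: [0.0, 0.707, 0.707, 0.0]
force: [0.5, 0.3, -2.2]
opening: 0.0499
```

>>> jog_arm:
  commands:
    - [0, 0, 0.001, 0, 0, 0]
    - [0, 0, 0, 0, 0, 0]
    - [0, 0, 0, 0, 0, 0]

```text
time: 15.45
tcp_pos: [0.4709, -0.1663, 0.1067]
orientation: [0.0, 0.707, 0.707, 0.0]
force: [-1.3, 0.5, 5.4]
opening: 0.0494
```

>>> jog_arm:
  commands:
    - [0, 0, 0, 0, 0, 0]
    - [0, 0, 0, 0, 0, 0]
    - [0, 0, 0, 0, 0, 0]
    - [0, 0, -0.01, 0, 0, 0]
    - [0, 0, -0.03, 0, 0, 0]
    - [0, 0, -0.04, 0, 0, 0]
    - [0.04, 0, 0, 0, 0, 0]
    - [0.055, 0, 0, 0, 0, 0]
    - [0.055, 0, 0, 0, 0, 0]
    - [0.055, 0, 0, 0, 0, 0]
    - [0.055, 0, 0, 0, 0, 0]
    - [0.055, 0, 0, 0, 0, 0]
  claw: 1

```text
time: 16.95
tcp_pos: [0.4708, 0.1506, 0.1871]
orientation: [0.0, 0.707, 0.707, 0.001]
force: [1.2, 0.8, -0.3]
opening: 0.0855
```

>>> jog_arm:
  commands:
    - [0.055, 0, 0, 0, 0, 0]
    - [0.035, 0, 0, 0, 0, 0]
    - [0.011, 0, 0.02, 0, 0, 0]
    - [0, 0, 0.03, 0, 0, 0]
    - [0, 0, 0, 0, 0, 0]
    - [0, 0, 0, 0, 0, 0]

```text
time: 17.7
tcp_pos: [0.4714, 0.2497, 0.1374]
orientation: [0.0, 0.707, 0.707, 0.001]
force: [-0.2, -0.1, 0.7]
opening: 0.0853
```

Run:
```python
from m import *
f=grab("top");g=grab("scene");save(f,"t5",(220,120,500,280),2.8)
print(read_state()["tcp_pos"])
for q in(f,g):
    W=cloud(q)
    print("L",top_of(W,(.471,-.165),.139,.026),"\n sau",saucer(q,None,(.471,-.165),.069)[0])
    print(" small saucer",saucer(q,None,(.6255,-.298),.045))
```

```text
[0.47178819 0.24985179 0.13776467]
L (223, array([ 0.4739, -0.1632,  0.1393]), array([ 0.4738, -0.1627,  0.1405]), array([0.051, 0.048, 0.011])) 
 sau (array([ 0.4724, -0.165 ]), np.float64(0.0011))
 small saucer ((array([ 0.6267, -0.2991]), np.float64(0.0012)), 210)
L (377, array([ 0.4721, -0.1664,  0.139 ]), array([ 0.4706, -0.1689,  0.1411]), array([0.051, 0.051, 0.012])) 
 sau (array([ 0.4703, -0.1654]), np.float64(0.002))
 small saucer ((array([ 0.6256, -0.2979]), np.float64(0.0017)), 210)
```

View pics/t5.png

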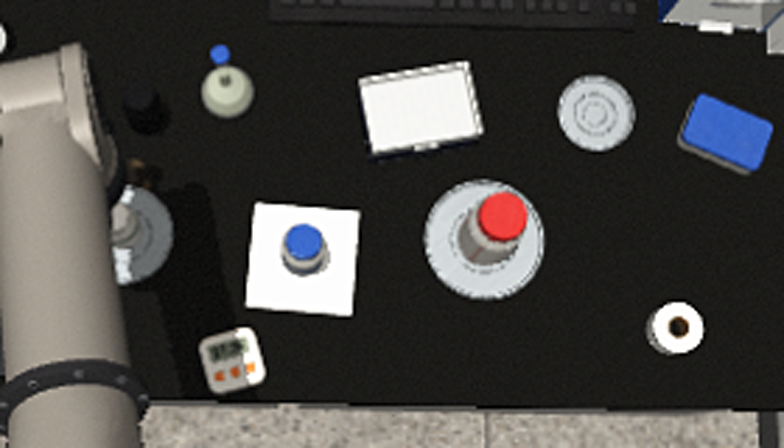

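The large bottle stands within about 2 mm of its saucer's centre at (485,240). The small saucer is clear at (596,113). Now I pick up the small bottle.

>>> jog_arm:
  commands:
    - [0, -0.001, 0.02, 0, 0, 0]
    - [0, 0, 0.03, 0, 0, 0]
    - [0, 0, 0.03, 0, 0, 0]
    - [0, 0, 0.02, 0, 0, 0]
    - [0, 0, 0.006, 0, 0, 0]
    - [0, 0, 0, 0, 0, 0]
    - [0, 0, 0, 0, 0, 0]

```text
time: 18.68
tcp_pos: [0.4706, 0.2503, 0.0314]
orientation: [0.0, 0.707, 0.707, 0.001]
force: [-0.0, 0.2, 0.4]
opening: 0.0851
```

>>> jog_arm:
  commands:
    - [0, 0, 0, 0, 0, 0]
    - [0, 0, 0, 0, 0, 0]
    - [0, 0, 0, 0, 0, 0]
    - [0, 0, 0, 0, 0, 0]
    - [0, 0, 0, 0, 0, 0]
    - [0, 0, 0, 0, 0, 0]
  claw: 0

```text
time: 19.42
tcp_pos: [0.4704, 0.2501, 0.0308]
orientation: [0.0, 0.707, 0.707, 0.001]
force: [0.4, -0.0, 4.9]
opening: 0.0419
```

>>> jog_arm:
  commands:
    - [0, 0, -0.01, 0, 0, 0]
    - [0, 0, -0.03, 0, 0, 0]
    - [0, 0, -0.04, 0, 0, 0]
    - [0, 0, -0.04, 0, 0, 0]
    - [0, 0, -0.03, 0, 0, 0]
    - [-0.03, 0, 0, 0, 0, 0]
    - [-0.045, 0, 0, 0, 0, 0]
    - [-0.05, 0, 0, 0, 0, 0]
    - [-0.05, 0.01, 0, 0, 0, 0]
    - [-0.05, 0.015, 0, 0, 0, 0]
    - [-0.05, 0.02, 0, 0, 0, 0]
    - [-0.05, 0.02, 0, 0, 0, 0]

```text
time: 20.92
tcp_pos: [0.5341, -0.076, 0.1797]
orientation: [-0.001, 0.707, 0.707, -0.0]
force: [1.2, 0.5, -0.9]
opening: 0.0421
```

>>> jog_arm:
  commands:
    - [-0.05, 0.02, 0, 0, 0, 0]
    - [-0.05, 0.02, 0, 0, 0, 0]
    - [-0.045, 0.02, 0, 0, 0, 0]
    - [-0.04, 0.015, 0, 0, 0, 0]
    - [-0.025, 0.01, 0, 0, 0, 0]
    - [-0.0135, 0.004, 0, 0, 0, 0]
    - [0, 0, 0, 0, 0, 0]
    - [0, 0, 0, 0, 0, 0]

```text
time: 21.92
tcp_pos: [0.6238, -0.2967, 0.18]
orientation: [-0.001, 0.706, 0.708, 0.001]
force: [-0.5, 0.2, -0.4]
opening: 0.0423
```

Run:
```python
from m import *
f=grab("top");g=grab("scene")
print(read_state()["tcp_pos"],read_state()["force"])
for q in(f,g): print("medium saucer",saucer(q,None,(.4675,.2495),.057))
save(g,"g6",(380,120,520,330),2.8)
```

```text
[ 0.62401258 -0.29661188  0.18029634] [ 0.26854766 -0.16551478 -1.79245925]
medium saucer ((array([0.4696, 0.2503]), np.float64(0.0013)), 210)
medium saucer ((array([0.4679, 0.2496]), np.float64(0.0024)), 173)
```

View pics/g6.png

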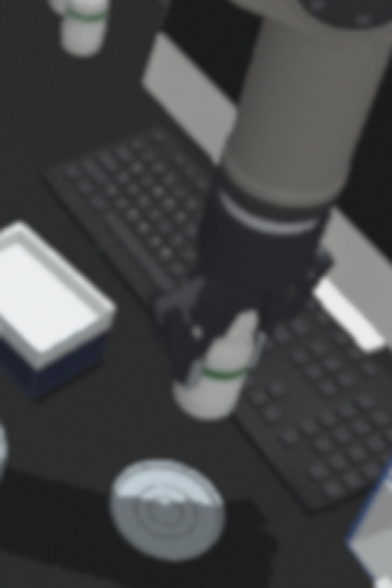

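The bottle is held upright above the empty small saucer at (167,508) in the crop. Lowering.

>>> jog_arm:
  commands:
    - [-0.001, 0, 0.02, 0, 0, 0]
    - [0, 0, 0.03, 0, 0, 0]
    - [0, 0, 0.03, 0, 0, 0]
    - [0, 0, 0.03, 0, 0, 0]
    - [0, 0, 0.02, 0, 0, 0]
    - [0, 0, 0.01, 0, 0, 0]
    - [0, 0, 0.005, 0, 0, 0]
    - [0, 0, 0.002, 0, 0, 0]
    - [0, 0, 0, 0, 0, 0]
    - [0, 0, 0, 0, 0, 0]

```text
time: 23.28
tcp_pos: [0.624, -0.3, 0.0338]
orientation: [0.001, 0.707, 0.707, 0.0]
force: [0.3, 0.1, -1.8]
opening: 0.0423
```

>>> jog_arm:
  commands:
    - [0, 0, 0.001, 0, 0, 0]
    - [0, 0, 0, 0, 0, 0]
    - [0, 0, 0, 0, 0, 0]

```text
time: 23.65
tcp_pos: [0.6236, -0.2996, 0.0321]
orientation: [-0.0, 0.707, 0.707, 0.0]
force: [-0.2, -0.1, -0.5]
opening: 0.0422
```

>>> jog_arm:
  commands:
    - [0.002, 0.0005, 0.0005, 0, 0, 0]
    - [0, 0, 0, 0, 0, 0]
    - [0, 0, 0, 0, 0, 0]

```text
time: 24.02
tcp_pos: [0.6241, -0.2976, 0.0316]
orientation: [-0.0, 0.707, 0.707, 0.0]
force: [0.3, -0.2, -0.3]
opening: 0.0423
```

>>> jog_arm:
  commands:
    - [0, 0, 0.001, 0, 0, 0]
    - [0, 0, 0, 0, 0, 0]
    - [0, 0, 0, 0, 0, 0]

```text
time: 24.4
tcp_pos: [0.6241, -0.2978, 0.0309]
orientation: [0.0, 0.707, 0.707, 0.0]
force: [-0.3, 0.6, 0.6]
opening: 0.0422
```

>>> jog_arm:
  commands:
    - [0, 0, 0.0007, 0, 0, 0]
    - [0, 0, 0, 0, 0, 0]
    - [0, 0, 0, 0, 0, 0]

```text
time: 24.78
tcp_pos: [0.6242, -0.2979, 0.0309]
orientation: [0.0, 0.707, 0.707, 0.0]
force: [-1.5, 1.8, 5.1]
opening: 0.0425
```

>>> jog_arm:
  commands:
    - [0, 0, 0, 0, 0, 0]
    - [0, 0, 0, 0, 0, 0]
    - [0, 0, 0, 0, 0, 0]
    - [0, 0, -0.01, 0, 0, 0]
    - [0, 0, -0.03, 0, 0, 0]
    - [0, 0, -0.04, 0, 0, 0]
    - [0, 0, -0.04, 0, 0, 0]
    - [0, 0, -0.03, 0, 0, 0]
    - [0.04, -0.021, 0, 0, 0, 0]
    - [0.05, -0.026, 0, 0, 0, 0]
    - [0.05, -0.026, 0, 0, 0, 0]
    - [0.05, -0.026, 0, 0, 0, 0]
  claw: 1

```text
time: 26.28
tcp_pos: [0.5244, -0.1062, 0.1806]
orientation: [0.0, 0.707, 0.707, 0.001]
force: [1.3, 0.7, 0.1]
opening: 0.0852
```

>>> jog_arm:
  commands:
    - [0.05, -0.026, 0, 0, 0, 0]
    - [0.05, -0.026, 0, 0, 0, 0]
    - [0.035, -0.018, 0, 0, 0, 0]
    - [0.0177, -0.0095, 0, 0, 0, 0]
    - [0, 0, 0.03, 0, 0, 0]
    - [0, 0, 0, 0, 0, 0]
    - [0, 0, 0, 0, 0, 0]

```text
time: 27.15
tcp_pos: [0.4463, 0.0443, 0.1509]
orientation: [0.001, 0.708, 0.707, 0.001]
force: [0.2, -0.3, -0.1]
opening: 0.0854
```

Run:
```python
from m import *
f=grab("top");g=grab("scene")
print(read_state()["tcp_pos"])
for q in(f,g):
    W=cloud(q);print("S",top_of(W,(.6255,-.298),.096,.018),saucer(q,None,(.6255,-.298),.045))
```

```text
[0.44659382 0.04443088 0.15104692]
S (99, array([ 0.6231, -0.2971,  0.096 ]), array([ 0.6232, -0.2971,  0.0967]), array([0.033, 0.036, 0.012])) ((array([ 0.6271, -0.2994]), np.float64(0.0026)), 210)
S (202, array([ 0.6225, -0.2982,  0.096 ]), array([ 0.6213, -0.2994,  0.0973]), array([0.035, 0.034, 0.011])) ((array([ 0.6251, -0.2983]), np.float64(0.0031)), 186)
```

>>> jog_arm:
  commands:
    - [0, 0, 0.02, 0, 0, 0]
    - [0, 0, 0.03, 0, 0, 0]
    - [0, 0, 0.03, 0, 0, 0]
    - [0, 0, 0.02, 0, 0, 0]
    - [0, 0, 0.007, 0, 0, 0]
    - [0, 0, 0, 0, 0, 0]
    - [0, 0, 0, 0, 0, 0]

```text
time: 28.12
tcp_pos: [0.4467, 0.045, 0.0439]
orientation: [0.001, 0.707, 0.707, 0.001]
force: [0.5, -0.3, -0.1]
opening: 0.0855
```

>>> jog_arm:
  commands:
    - [0, 0, 0, 0, 0, 0]
    - [0, 0, 0, 0, 0, 0]
    - [0, 0, 0, 0, 0, 0]
    - [0, 0, 0, 0, 0, 0]
    - [0, 0, 0, 0, 0, 0]
    - [0, 0, 0, 0, 0, 0]
  claw: 0

```text
time: 28.88
tcp_pos: [0.446, 0.0451, 0.0437]
orientation: [0.0, 0.707, 0.707, 0.001]
force: [-1.6, -0.6, 5.6]
opening: 0.0485
```

>>> jog_arm:
  commands:
    - [0, 0, -0.01, 0, 0, 0]
    - [0, 0, -0.02, 0, 0, 0]
    - [0, 0, -0.02, 0, 0, 0]
    - [0.02, 0.002, 0, 0, 0, 0]
    - [0.035, 0.004, 0, 0, 0, 0]
    - [0.045, 0.005, 0, 0, 0, 0]
    - [0.045, 0.005, 0, 0, 0, 0]
    - [0.035, 0.004, 0, 0, 0, 0]
    - [0.018, 0.002, 0, 0, 0, 0]
    - [0.0065, 0, 0, 0, 0, 0]
    - [0, 0, 0.01, 0, 0, 0]
    - [0, 0, 0, 0, 0, 0]

```text
time: 30.38
tcp_pos: [0.4666, 0.2471, 0.0818]
orientation: [-0.0, 0.708, 0.706, -0.002]
force: [-0.4, -0.4, -1.9]
opening: 0.0485
```

>>> jog_arm:
  commands:
    - [0, 0, 0.015, 0, 0, 0]
    - [0, 0, 0.015, 0, 0, 0]
    - [0, 0, 0.008, 0, 0, 0]
    - [0, 0, 0.003, 0, 0, 0]
    - [0, 0, 0, 0, 0, 0]
    - [0, 0, 0, 0, 0, 0]

```text
time: 31.12
tcp_pos: [0.468, 0.2497, 0.0423]
orientation: [0.0, 0.707, 0.707, 0.0]
force: [-0.9, -0.1, -1.6]
opening: 0.0486
```

>>> jog_arm:
  commands:
    - [0, 0, 0.001, 0, 0, 0]
    - [0, 0, 0.0007, 0, 0, 0]
    - [0, 0, 0, 0, 0, 0]
    - [0, 0, 0, 0, 0, 0]

```text
time: 31.62
tcp_pos: [0.4678, 0.2497, 0.0408]
orientation: [-0.0, 0.707, 0.707, 0.0]
force: [-1.9, -0.8, 3.8]
opening: 0.0483
```

>>> jog_arm:
  commands:
    - [0, 0, 0.0007, 0, 0, 0]
    - [0, 0, 0, 0, 0, 0]
    - [0, 0, 0, 0, 0, 0]

```text
time: 32.0
tcp_pos: [0.4678, 0.2497, 0.0407]
orientation: [-0.0, 0.707, 0.707, 0.0]
force: [-2.7, -0.8, 9.2]
opening: 0.0483
```

Seated. I'll release, rise and move to a spot where the arm hides none of the saucers.

>>> jog_arm:
  commands:
    - [0, 0, -0.0005, 0, 0, 0]
    - [0, 0, 0, 0, 0, 0]
    - [0, 0, 0, 0, 0, 0]
    - [0, 0, 0, 0, 0, 0]
    - [0, 0, -0.01, 0, 0, 0]
    - [0, 0, -0.03, 0, 0, 0]
    - [0, 0, -0.05, 0, 0, 0]
    - [0, 0, -0.05, 0, 0, 0]
    - [-0.05, -0.01, 0, 0, 0, 0]
    - [-0.055, -0.015, 0, 0, 0, 0]
    - [-0.055, -0.015, 0, 0, 0, 0]
    - [-0.035, 0, 0, 0, 0, 0]
  claw: 1

```text
time: 33.5
tcp_pos: [0.4263, 0.0517, 0.1805]
orientation: [-0.001, 0.708, 0.706, 0.001]
force: [0.7, 0.5, 0.4]
opening: 0.0855
```

Run:
```python
from m import *
f=grab("top");g=grab("scene");save(f,"t7",(220,120,500,280),2.8);save(g,"g7",None,1.25)
print(read_state()["tcp_pos"])
for q in(f,g):
    W=cloud(q)
    for n,c,h,R in(("S",(.6255,-.298),.096,.045),("M",(.468,.2495),.109,.057),("L",(.471,-.165),.139,.069)):
        print(n,top_of(W,c,h,0),saucer(q,None,c,R))
```

```text
[0.42743357 0.04948995 0.18094019]
S (103, array([ 0.6234, -0.2966,  0.0962]), array([ 0.6228, -0.2971,  0.0971]), array([0.033, 0.034, 0.011])) ((array([ 0.6271, -0.2994]), np.float64(0.0026)), 210)
M (117, array([0.4688, 0.2483, 0.1091]), array([0.4688, 0.247 , 0.1103]), array([0.038, 0.037, 0.011])) ((array([0.4696, 0.2503]), np.float64(0.0013)), 210)
L (230, array([ 0.474, -0.163,  0.139]), array([ 0.4729, -0.163 ,  0.1407]), array([0.051, 0.048, 0.012])) ((array([ 0.4724, -0.165 ]), np.float64(0.0011)), 210)
S (205, array([ 0.6224, -0.2977,  0.0956]), array([ 0.6214, -0.2993,  0.0974]), array([0.034, 0.036, 0.011])) ((array([ 0.6251, -0.2983]), np.float64(0.0031)), 186)
M (7, array([0.4577, 0.2415, 0.11  ]), array([0.4607, 0.2326, 0.1111]), array([0.012, 0.024, 0.009])) ((array([0.4678, 0.249 ]), np.float64(0.0019)), 156)
L (390, array([ 0.4721, -0.1659,  0.1389]), array([ 0.4703, -0.1688,  0.141 ]), array([0.05 , 0.054, 0.011])) ((array([ 0.4704, -0.1653]), np.float64(0.002)), 186)
```

View pics/t7.png

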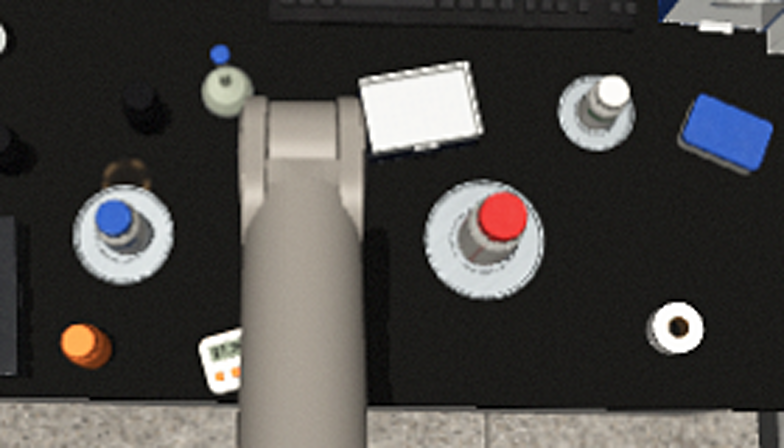

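View pics/g7.png

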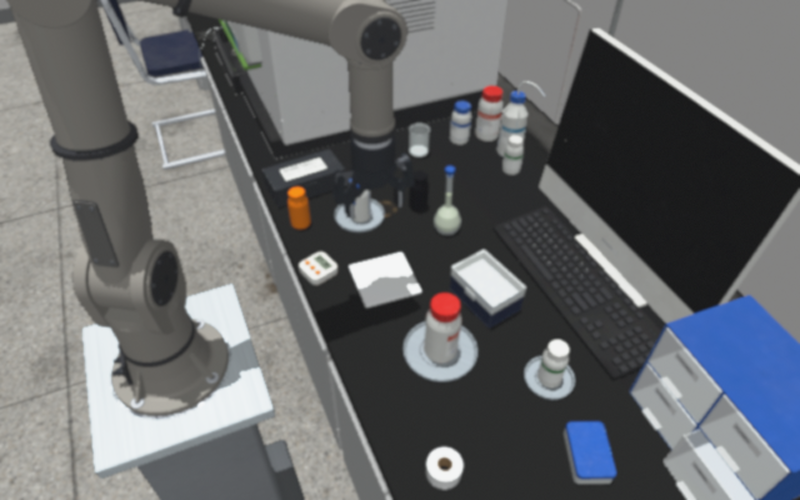

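The final views show each bottle upright in its own saucer: blue (123,235), red (485,240) and white (597,112) in the top crop. The flask (227,90) and tip box (420,107) are where they were. Measured offsets from the centres are about 2, 2 and 3.5 mm (medium, large, small). Handing in.

```bash
python3 -c "
from h import *
print(workorder.finish_job(),read_state()['time'])"
```

```text
the job is handed in; nothing more can be done
the job is handed in; nothing more can be done
```

Each bottle now stands upright in the saucer of its own size, and I handed the job in at about 33.6 s of the 88 s allowed. I parked the medium bottle on the tile. Then I moved the large one to the large saucer, the small one to the small saucer, and the medium one from the tile to its own saucer. Each was lowered until light contact showed (at most about 12 N) and then released.

- **Centring:** the large and medium bottles are about 2 mm off centre and the small one about 3.5 mm. I left the small one as it was.
- **Camera disagreement:** the two cameras differ by 1–2 mm, and by up to 3 mm on the large bottle's y. In the last frame the scene camera's view of the medium cap was hidden by the gripper, so its centring rests on the top view and the robot's own position.
- **Other things:** by eye in the final top view, the flask and tip box had not moved, and nothing was knocked over. The gripper was empty, open and clear of everything at the end.

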